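# Torque the clamp nut on a heat sink with a click wrench

## Robot

A 7-joint arm with a two-finger parallel gripper is mounted at the origin on the work surface. World frame = base frame: x ahead of the robot, y to its left, z up, the work surface at z = 0. Lengths are in m, angles in rad, forces in N, time in s.
With the tool pointing down it reaches from about 0.425 to 0.875 m from the base axis. Payload 9.9 kg.
Tool frame: the origin (TCP) lies at the very end of the fingers, on their centre line; the grasp point (between the pads) lies tcp_to_grasp behind it (tcp_to_grasp is the distance from the TCP to the grasp point, in m); z points along the fingers, x is the direction in which the jaws open and shut, and the axes are right-handed (so a half turn about z gives the same grasp; the last joint's range is limited). The gripper opens to 85 mm and grips with 20 to 120 N. Pads are 22 mm wide; open, the fingers measure 114 mm over their backs; the gripper's body (76 mm by 85 mm) begins 54 mm behind the grasp point. The pads swing forward as they close: fully open they stand 13 mm farther back than shut.
Start: joints at [1.176, 0.576, 0.025, 1.437, -0.015, 1.129, -0.057], TCP at [0.206, -0.643, 0.231] pointing down, gripper open.
Joint ranges: [-2.76, 2.76], [-0.34, 2.15], [-1.52, 1.57], [0.19, 2.46], [-1.09, 4.23], [0.17, 1.99], [-2.82, 2.82]. Speed limits (rad/s): [2.22, 2.22, 3.01, 3.01, 3.14, 3.14, 3.14].

## Interface

Orientations are given as a 3x3 rotation matrix whose columns are the frame's x, y, z axes.
In Python, from workcell import read_state, get_image, finish_job, tcp_to_grasp gives the robot as it stands.
- The arm moves only by the tool jog_arm, never from a script. Its argument "steps" is one flat list of numbers, 7 for each row, row after row: the shift along the world's x, y, z in m, then the turn, a rotation vector about the world's x, y, z in degrees, then the opening, from 0 (shut) to 1 (fully open). A call has 1 to 10 rows; each row is the pose to reach, as a shift and turn from the pose commanded when the call began; what a row does not reach only later rows make up. A row lasts 1/12 s, in which the tool goes at most 41.7 mm and 7.16 degrees, less where a joint would pass 70% of its speed; a pose out of reach is approached as far as the arm can. A call with a gripper value outside its range is refused whole. The fingers move at their own pace and stop on an object; "newtons" is the grip in N (left out, the last holds). Time passes only in rows, so rows that repeat a pose let the fingers close. It gives the time, the measured TCP pose, the force and the opening at its end, in the units of the state.
- read_state(): the state, without advancing time (a new reading comes with each control period).
- get_image(name): name is "side" or "top"; returns a dict with "color" (420x560x3 uint8, red, green, blue), "mtx" (3x3 intrinsics, pixels), "distortion" ([k1, k2, p1, p2, k3] as OpenCV has them; the pictures are not rectified), "xyz" and "attitude" of the camera in the world. Camera axes: x right, y down, z forward; pixel columns grow to the right and rows downward; lengths in m; the calibration is good to about 2 mm. A picture is of the moment at which its call begins. There is no depth.
- finish_job(): hands the job in, once; it reports no verdict.
The state is a dict: "t": time; "joint_positions": joint angles; "joint_velocities": joint speeds; "effort": joint torques, N m; "position": TCP position; "eef_rot": TCP orientation; "ft_force": force on the tool from outside, world axes, zero at the start; "ft_torque": the same for the moment, N m; "opening": finger opening in m.
Only numpy, scipy, OpenCV 4.12 (cv2) and the standard library are available. Lean on these libraries where they do the work, as an engineer would, in place of code of your own. Each camera call takes 0.05 s, during which the arm holds its last target. There are 200 camera calls.

## Task

Take the click wrench from its rest and set its slotted head fully down over the bar-shaped clamp nut on the heat sink. Turn it clockwise (seen from above) until it breaks over with a click, and stop at once: do not push on through the break-over. Then lift the wrench off, lay it gently back on its rest the way it lay, let go, and leave the other things on the bench alone.

Things in the scene. Friction and masses are not known exactly. Their poses are not given: they have to be found in the camera images.
- wrench_grip (a point): Centre of the wrench's black grip, a level flat-sided bar 112 mm long (x), 22 mm wide (y), 24 mm high, 12 mm above the wrench's flat underside. +x points along the handle to the head, whose upright axis is 140 mm ahead. The grip spans 84 to 196 mm, a slightly larger end cap 200 to 224 mm, behind that axis. Wrench: 0.27 to 0.43 kg, centre of mass about 100 mm behind the axis.
- wrench: The wrench, seen at its steel head; origin: centre of the head's underside. Head 74 mm long (x, the line of the handle), 32 mm wide (y), 20 mm high, z up; the handle leads off to -x. A slot goes right through it from top to bottom, 54 mm long (x) by 16 mm wide (y). Slot and handle are in line.
- break_pivot (a point): Top centre of the wrench head, on the upright axis about which the handle is hinged to the head. A spring holds them in line. Loaded clockwise with about 1.2 N m (8.6 N across the grip) the handle breaks over: it runs on against the head, resistance falling evenly to a sixth, up to a hard stop after 0.14 rad (20 mm at the grip). Stop in the first half of that run; unloaded it springs straight.
- nut_seat (a point): Top centre of the clamp nut's round foot (44 mm across), on the nut's upright turning axis, 54 mm above the bench; the wrench head's underside comes to lie here. On the foot stands a plain brass bar 50 mm long (x), 12 mm wide (y), 12 mm high, topped by a lead-in step 45 by 7 mm, 5 mm high. The slot drops over it with 2 mm to spare on each side.
- nut_top (a point): Top centre of the nut's bar, 17 mm above nut_seat, same axes. The head fits either way round; with the handle pointing more towards the robot it has the most room. The nut turns clockwise with light friction (0.25 N m) for an unknown 0.35 to 0.8 rad, then comes up tight; its heading does not tell how much turn remains.
- heat_sink: Fixed finned aluminium heat sink, 110 mm (x) by 100 mm (y) by 40 mm high, with an 8 mm high steel clamp bar across its top; the nut stands on the middle of the bar. Origin: centre of its underside on the bench.
- tool_rest: Fixed wooden rest, 260 by 70 mm. Origin on the bench straight below the wrench's grip point, x axis along the lying wrench towards its head. Two flat rubber pads, tops 38 mm above the bench, 70 mm wide, carry the wrench: 110 to 170 mm along +x under the head, 56 to 90 mm along -x under the end cap. Between them the base is 8 mm high, leaving room for fingers.
- spool: Bystander: metal spool, 56 mm across, 50 mm high, loose. Origin: centre of its underside.
- dish: Bystander: shallow dark steel dish, 80 mm across, 22 mm high, loose. Origin: centre of its underside.
- flux_jar: Bystander: small grey jar with black cap, 44 mm across, 50 mm high, loose. Origin: centre of its underside.
There are look-alikes about, which are no part of the job. Several things have the shape of the heat_sink; the one meant has the colours described above.

How it is judged:
On the way, in this order (a step that is already met when the one before it is completed fails the run):
1. the wrench's head sits fully down over the nut (z of wrench in the frame of nut_seat below 0.005 m and horizontal distance between wrench and nut_seat below 0.007 m and angle between the x axis of wrench and the x axis of nut_seat, either way round below 0.2 rad), for 0.2 s.
2. the wrench breaks over (handle more than 0.015 rad out of line with the head) while on the nut (angle between the x axis of wrench_grip and the x axis of wrench, either way round above 0.015 rad and z of wrench in the frame of nut_seat below 0.008 m and horizontal distance between wrench and nut_seat below 0.008 m), for 0.05 s.
At the end, for the whole second after the job is handed in: The wrench lies flat on both pads of its rest, head on the head pad, its grip centre within 25 mm of the rest's origin seen from above, handle straight again, at rest and let go (horizontal distance between wrench_grip and tool_rest below 0.025 m and z of wrench_grip in the frame of tool_rest between 0.046 and 0.054 m and x of wrench in the frame of tool_rest above 0.115 m and z of wrench in the frame of tool_rest between 0.034 and 0.042 m and angle between the x axis of wrench_grip and the x axis of wrench, either way round below 0.02 rad); the robot touches nothing.
It fails at once if the handle is pushed on through the break-over (more than 0.11 rad out of line with the head) (angle between the x axis of wrench_grip and the x axis of wrench, either way round above 0.11 rad).
It fails at once if the wrench is dropped onto its rest (let go more than 8 mm above where it lies) (contact force between the fingers and wrench below 0.3 N and horizontal distance between wrench_grip and tool_rest below 0.08 m and z of wrench_grip in the frame of tool_rest above 0.058 m).
It fails at once if the spool is disturbed (moved 20 mm) (distance of spool from where it was at the start of the episode above 0.02 m).
It fails at once if the dish is disturbed (moved 20 mm) (distance of dish from where it was at the start of the episode above 0.02 m).
It fails at once if the jar is disturbed (moved 20 mm) (distance of flux_jar from where it was at the start of the episode above 0.02 m).
It also fails if it takes over 67 s, if anything falls off the work surface, if the arm or the gripper's body presses on something with over 40 N, if the wrist force passes 120 N, or if a joint passes its speed limit or range.

## Working session

There is one attempt and no reset: what is moved stays moved. The work goes in short steps, Python scripts to look and compute and a tool call to move; the robot and the scene stay as the last step left them, time stands still between calls to the robot, and variables do not carry over. Pictures are saved under pics/ and viewed, about 8 in all and at most 12, crops included, and the job is handed in when it is done.

Besides the shell and the picture viewer there is one more tool, called after "Request:" as a command line: name --argument value ..., lists and objects as JSON in quotes. jog_arm: Moves the arm, as the interface text tells. Its arguments: {"type":"object","properties":{"steps":{"type":"array","items":{"type":"number"}},"newtons":{"type":"number"}},"required":["steps"]}

```bash
mkdir -p pics; ls; cat > h.py <<'E'
import numpy as np, cv2
from workcell import *
def snap(n):
    return get_image(n)
def rays(im,px):
    px=np.array(px,float).reshape(-1,1,2)
    u=cv2.undistortPoints(px,np.array(im["mtx"]),np.array(im["distortion"])).reshape(-1,2)
    d=np.c_[u,np.ones(len(u))]@np.array(im["attitude"]).T
    return np.array(im["xyz"]),d
def plane(im,px,z):
    o,d=rays(im,px); return o+d*((z-o[2])/d[:,2])[:,None]
def proj(im,P):
    R=np.array(im["attitude"]); P=np.array(P,float).reshape(-1,3)
    rv=cv2.Rodrigues(R.T)[0]
    return cv2.projectPoints(P,rv,-R.T@np.array(im["xyz"]),np.array(im["mtx"]),np.array(im["distortion"]))[0].reshape(-1,2)
def save(im,f): cv2.imwrite(f,im["color"][:,:,::-1])
E
python3 - <<'E'
from h import *
for n in("top","side"):
    im=snap(n); save(im,f"pics/{n}0.png"); print(n,im["xyz"],np.array(im["attitude"]).round(3).tolist(),np.array(im["mtx"]).tolist(),im["distortion"])
s=read_state(); print(s["position"],s["eef_rot"],s["opening"],tcp_to_grasp)
E
```

```text
pics
top [ 0.30415446 -0.02786472  1.31514405] [[0.029, -0.977, 0.21], [-1.0, -0.027, 0.01], [-0.004, -0.211, -0.978]] [[494.7991393830077, 0.0, 282.06810121038177], [0.0, 494.7991393830077, 208.44252493889377], [0.0, 0.0, 1.0]] [-0.01302268  0.          0.          0.          0.        ]
side [ 0.53539728 -0.95833817  0.64550323] [[1.0, -0.016, 0.001], [-0.009, -0.521, 0.854], [-0.013, -0.854, -0.521]] [[508.2664605406256, 0.0, 271.52786613702165], [0.0, 508.2664605406256, 210.34462230621992], [0.0, 0.0, 1.0]] [-0.01884959  0.          0.          0.          0.        ]
[ 0.20631926 -0.64228388  0.23053797] [[ 3.05850614e-01 -9.52079373e-01 -5.18489451e-04]
 [-9.52078380e-01 -3.05851045e-01  1.37687074e-03]
 [-1.46947077e-03  7.25258352e-05 -9.99998918e-01]] 0.08549113519860663 0.0187
```

View pics/top0.png

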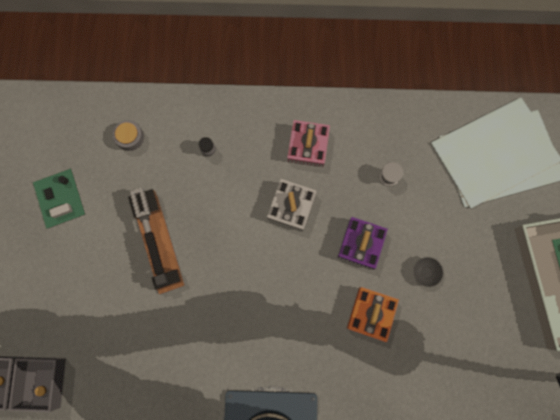

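View pics/side0.png

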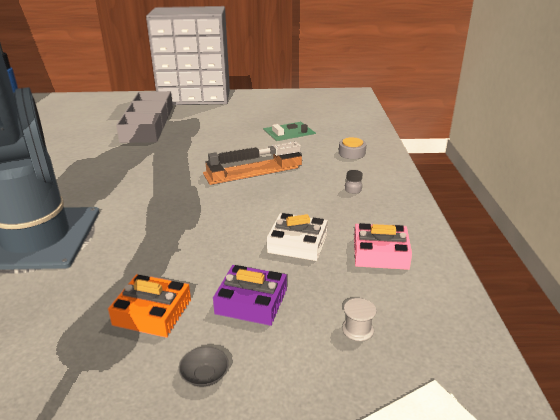

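The silver heat sink is at top (292,204), side (298,235). The wrench lies in top from (140,203) at the head to (165,280) at the end cap. I'll crop both for details.

```bash
python3 - <<'E'
from h import *
im=snap("top"); c=im["color"][:,:,::-1]
a=cv2.resize(c[180:300,110:200],None,fx=5,fy=5,interpolation=cv2.INTER_CUBIC)[:600]
b=cv2.resize(c[175:235,262:322],None,fx=6,fy=6,interpolation=cv2.INTER_CUBIC)[:, :345]
o=np.zeros((600,800,3),np.uint8); o[:,:450]=a; o[:360,452:797]=b
cv2.imwrite("pics/c1.png",o)
hsv=cv2.cvtColor(c,cv2.COLOR_BGR2HSV)
# nut brass
m=cv2.inRange(hsv,(12,110,70),(32,255,255)); m2=np.zeros_like(m); m2[175:235,262:322]=m[175:235,262:322]
p=np.argwhere(m2)[:,::-1]; r=cv2.minAreaRect(p.astype(np.float32)); print(len(p),r)
bp=cv2.boxPoints(r); print(plane(im,bp,.069).round(4).tolist(), plane(im,[r[0]],.069))
# black in wrench region
m=cv2.inRange(hsv,(0,0,0),(180,255,45)); m2=np.zeros_like(m); m2[185:295,125:190]=m[185:295,125:190]
n,l,s,ce=cv2.connectedComponentsWithStats(m2)
for i in range(1,n):
  if s[i,4]>30: print(s[i],ce[i],plane(im,[ce[i]],.062).round(4), cv2.minAreaRect(np.argwhere(l==i)[:,::-1].astype(np.float32)))
E
```

```text
100 ((291.7884521484375, 201.44232177734375), (19.21938133239746, 5.295135498046875), 78.69007110595703)
[[0.615, -0.0275, 0.069], [0.6182, -0.0409, 0.069], [0.5685, -0.0518, 0.069], [0.5654, -0.0385, 0.069]] [[ 0.59166475 -0.03971004  0.069     ]]
[147 191   9  19  51] [150.11764706 199.31372549] [[0.5887 0.3294 0.062 ]] ((150.88235473632812, 200.0294189453125), (17.947635650634766, 5.578319072723389), 75.96376037597656)
[137 195   6  15  33] [139.39393939 201.96969697] [[0.5808 0.3568 0.062 ]] ((139.4576873779297, 202.0115509033203), (14.82227897644043, 2.1049392223358154), 74.74488067626953)
[146 233  18  42 302] [154.00662252 253.81788079] [[0.4468 0.3074 0.062 ]] ((154.0515594482422, 253.48565673828125), (42.1806755065918, 7.547558307647705), 74.47589111328125)
[153 271  26  17 159] [168.49685535 278.59748428] [[0.3853 0.2657 0.062 ]] ((165.39366149902344, 279.0022888183594), (10.897298812866211, 25.35976219177246), 70.34617614746094)
```

View pics/c1.png

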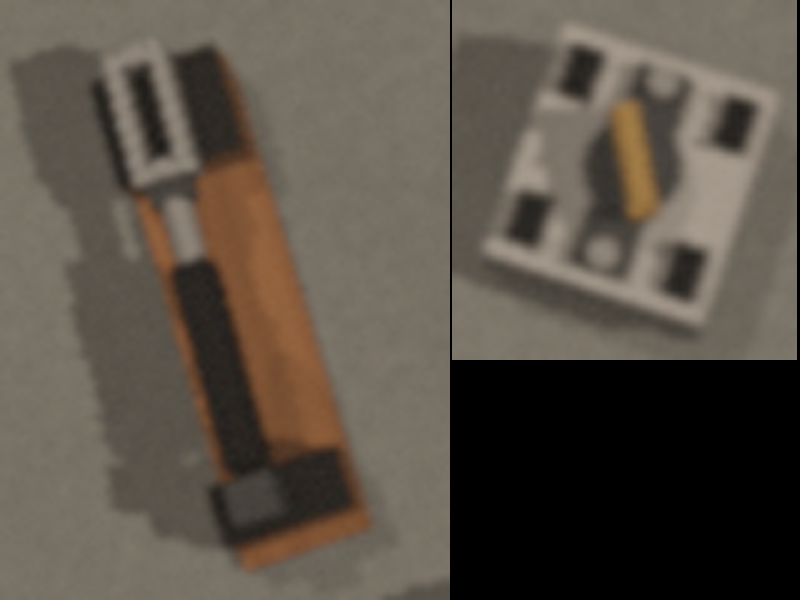

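```bash
python3 - <<'E'
from h import *
im=snap("top"); sd=snap("side"); c=im["color"][:,:,::-1]
hc=plane(im,[[139.75,203.25]],.058)[0]; ec=plane(im,[[161.4,279.4]],.064)[0]
g=plane(im,[[154.0,253.6]],.062)[0]
print("head",hc,"cap",ec,"grip",g)
d=hc-ec; print("heading",np.degrees(np.arctan2(d[1],d[0])),"len",np.hypot(*d[:2]))
d=d[:2]/np.hypot(*d[:2]); print("grip from head",hc[:2]-.14*d,"from cap",ec[:2]+.072*d)
# nut PCA, both views
for I,box in((im,(175,235,262,322)),(sd,(205,235,275,325))):
    hsv=cv2.cvtColor(I["color"],cv2.COLOR_RGB2HSV); m=cv2.inRange(hsv,(12,110,70),(32,255,255))
    k=np.zeros_like(m);y0,y1,x0,x1=box;k[y0:y1,x0:x1]=m[y0:y1,x0:x1]
    p=np.argwhere(k)[:,::-1].astype(float); q=plane(I,p,.069)[:,:2]; u=q-q.mean(0); v=np.linalg.eigh(u.T@u)[1][:,1]
    print("nut",len(p),q.mean(0),np.degrees(np.arctan2(v[1],v[0]))%180, np.ptp(u@v))
# side check of the grip
print("side proj nut",proj(sd,[.592,-.04,.07]),"grip",proj(sd,[*g[:2],.062]),"head",proj(sd,hc),"cap",proj(sd,ec))
hsv=cv2.cvtColor(im["color"],cv2.COLOR_RGB2HSV)
S=sd["color"][:,:,::-1]; cv2.imwrite("pics/c2.png",cv2.resize(S[135:260,195:335],None,fx=4,fy=4,interpolation=cv2.INTER_CUBIC))
E
```

```text
head [0.57833067 0.35681188 0.058     ] cap [0.38266377 0.28292429 0.064     ] grip [0.44731789 0.30748296 0.062     ]
heading 20.687503471117616 len 0.2091528478253665
grip from head [0.44735772 0.30735397] from cap [0.45002129 0.30835979]
nut 99 [ 0.59198956 -0.039853  ] 9.601030967875886 0.050584874299958886
nut 227 [ 0.59069531 -0.05269621] 21.19609362515672 0.05734006894876065
side proj nut [[297.6362733  216.10727188]] grip [[237.75612514 151.7934608 ]] head [[285.2497986  144.96510451]] cap [[213.17944364 155.35969994]]
```

View pics/c2.png

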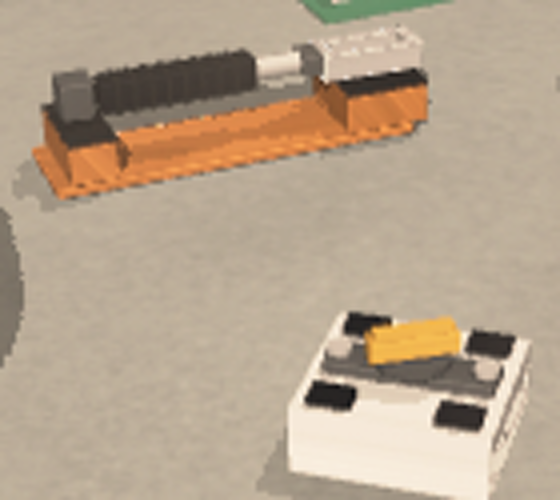

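Request:
jog_arm --steps '[0.04,0.02,0,0,0,0,1,0.08,0.04,0,0,0,0,1,0.12,0.07,0,0,0,0,1,0.16,0.1,0,0,0,0,1,0.2,0.13,0,0,0,0,1,0.22,0.16,0,0,0,0,1,0.24,0.19,0,0,0,0,1,0.26,0.22,0,0,0,0,1,0.28,0.25,0,0,0,0,1,0.28,0.29,0,0,0,0,1]'

```text
t: 1.08
position: [0.4898, -0.3552, 0.2308]
eef_rot: [[0.308, -0.951, 0.002], [-0.951, -0.308, 0.0], [0.001, -0.002, -1.0]]
ft_force: [-0.1, 1.0, 0.3]
opening: 0.0852
```

Crop: wrench rests on its pads, head at side ≈(287,147), cap at (213,155); brass bar at ≈(298,219), which agrees with the top view. Moving above the grip.

Request:
jog_arm --steps '[0.01,0.04,0,0,0,0,1,0.02,0.08,0,0,0,0,1,0.02,0.12,0,0,0,0,1,0.02,0.16,0,0,0,0,1,0.02,0.2,0,0,0,0,1,0.02,0.24,0,0,0,0,1,0.02,0.28,0,0,0,0,1,0.02,0.32,0,0,0,0,1,0.02,0.36,0,0,0,0,1,0.02,0.4,0,0,0,0,1]'

```text
t: 1.92
position: [0.5057, 0.0446, 0.2315]
eef_rot: [[0.306, -0.952, 0.0], [-0.952, -0.306, 0.0], [0.0, -0.0, -1.0]]
ft_force: [1.3, -0.0, 0.2]
opening: 0.0857
```

Request:
jog_arm --steps '[0,0.04,0,0,0,1,1,-0.01,0.08,0,0,0,2,1,-0.015,0.12,0,0,0,2.8,1,-0.02,0.16,0,0,0,2.8,1,-0.025,0.2,0,0,0,2.8,1,-0.03,0.24,0,0,0,2.8,1,-0.035,0.268,-0.04,0,0,2.8,1,-0.035,0.268,-0.08,0,0,2.8,1,-0.035,0.268,-0.11,0,0,2.8,1,-0.035,0.268,-0.11,0,0,2.8,1]'

```text
t: 2.75
position: [0.4675, 0.3092, 0.1154]
eef_rot: [[0.354, -0.935, -0.008], [-0.935, -0.354, -0.006], [0.003, 0.01, -1.0]]
ft_force: [-0.8, -0.8, -0.7]
opening: 0.0856
```

```bash
python3 - <<'E'
from h import *
im=snap("top"); sd=snap("side"); s=read_state(); print(s["position"],s["eef_rot"].round(4).tolist() if hasattr(s["eef_rot"],'round') else s["eef_rot"],s["ft_force"])
a=plane(sd,[[287,218.2],[308.8,214.5]],.071); d=a[1]-a[0]; print("nut edge heading",np.degrees(np.arctan2(d[1],d[0])),a)
S=sd["color"][80:190,180:320]; T=im["color"][175:300,110:210]
o=np.zeros((500,800,3),np.uint8); x=cv2.resize(T,None,fx=4,fy=4); o[:500,:400]=x; y=cv2.resize(S,(400,314)); o[:314,400:]=y
z=cv2.resize(sd["color"][205:240,265:335],(372,186),interpolation=cv2.INTER_CUBIC); o[314:,400:772]=z
cv2.imwrite("pics/c3.png",o[:,:,::-1])
E
```

```text
[0.47073924 0.31018641 0.12116056] [[0.3518, -0.9361, -0.0019], [-0.9361, -0.3518, -0.0016], [0.0008, 0.0023, -1.0]] [-0.24858042 -0.58074329  0.2702308 ]
nut edge heading 15.930340473226611 [[ 0.56898776 -0.04927019  0.071     ]
 [ 0.6160872  -0.03582659  0.071     ]]
```

View pics/c3.png

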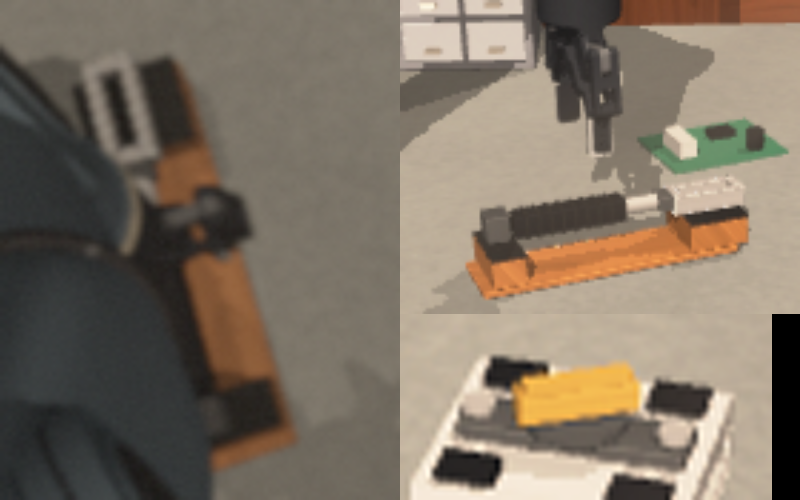

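Request:
jog_arm --steps '[0,0,-0.03,0,0,0,1,0,0,-0.06,0,0,0,1,0,0,-0.08,0,0,0,1,0,0,-0.09,0,0,0,1,0,0,-0.09,0,0,0,1,0,0,-0.09,0,0,0,1]'

```text
t: 3.35
position: [0.4722, 0.3111, 0.033]
eef_rot: [[0.351, -0.936, 0.002], [-0.936, -0.351, 0.001], [-0.0, -0.002, -1.0]]
ft_force: [0.3, -0.0, 0.4]
opening: 0.0852
```

Request:
jog_arm --steps '[-0.001,0.005,-0.002,0,0,0,1,-0.001,0.005,-0.002,0,0,0,1,-0.001,0.005,-0.002,0,0,0,0.6,-0.001,0.005,-0.002,0,0,0,0.4,-0.001,0.005,-0.002,0,0,0,0.2,-0.001,0.005,-0.002,0,0,0,0.1,-0.001,0.005,-0.002,0,0,0,0,-0.001,0.005,-0.002,0,0,0,0,-0.001,0.005,-0.002,0,0,0,0,-0.001,0.005,-0.002,0,0,0,0]' --newtons 80

```text
t: 4.18
position: [0.4701, 0.316, 0.0297]
eef_rot: [[0.352, -0.936, 0.0], [-0.936, -0.352, 0.0], [-0.0, -0.0, -1.0]]
ft_force: [-1.5, 0.3, 4.9]
opening: 0.0214
```

Request:
jog_arm --steps '[0,0,0,0,0,0,0,0,0,0,0,0,0,0,0,0,0,0,0,0,0,0,0,0,0,0,0,0]'

```text
t: 4.52
position: [0.47, 0.316, 0.0296]
eef_rot: [[0.352, -0.936, 0.0], [-0.936, -0.352, 0.0], [-0.0, -0.0, -1.0]]
ft_force: [-1.4, -0.8, 5.4]
opening: 0.021
```

```bash
python3 - <<'E'
from h import *
s=read_state(); print({k:np.round(s[k],4).tolist() for k in("t","position","eef_rot","ft_force","ft_torque","opening","joint_positions")})
E
```

```text
{'t': 4.5167, 'position': [0.47, 0.316, 0.0296], 'eef_rot': [[0.3525, -0.9358, 0.0003], [-0.9358, -0.3525, 0.0004], [-0.0002, -0.0004, -1.0]], 'ft_force': [-1.3847, -0.8072, 5.4075], 'ft_torque': [0.0099, 0.2849, 0.1899], 'opening': 0.021, 'joint_positions': [-0.5883, 0.6696, -0.133, 1.9329, 0.1584, 0.5485, -2.0389]}
```

Request:
jog_arm --steps '[0,0,0.01,0,0,0,0,0,0,0.03,0,0,0,0,0,0,0.06,0,0,0,0,0,0,0.09,0,0,0,0,0,0,0.1,0,0,0,0,0,0,0.1,0,0,0,0,0,0,0.1,0,0,0,0]'

```text
t: 5.1
position: [0.4698, 0.3153, 0.129]
eef_rot: [[0.352, -0.936, -0.0], [-0.936, -0.352, -0.0], [0.0, 0.0, -1.0]]
ft_force: [0.5, -0.0, -4.1]
opening: 0.0213
```

Request:
jog_arm --steps '[0,-0.02,0,0,0,0,0,0.002,-0.06,0,0,0,-1,0,0.004,-0.1,0,0,0,-2,0,0.006,-0.14,0,0,0,-3,0,0.008,-0.18,0,0,0,-4,0,0.009,-0.22,0,0,0,-5,0,0.009,-0.26,0,0,0,-6,0,0.009,-0.3,0,0,0,-7,0,0.009,-0.34,0,0,0,-7.6,0,0.009,-0.37,0,0,0,-7.6,0]'

```text
t: 5.93
position: [0.477, -0.058, 0.1274]
eef_rot: [[0.222, -0.975, -0.004], [-0.975, -0.222, -0.001], [0.0, 0.004, -1.0]]
ft_force: [1.3, -0.1, -4.8]
opening: 0.0209
```

Request:
jog_arm --steps '[0,-0.01,-0.01,0,0,0,0,0,-0.012,-0.03,0,0,0,0,0,-0.012,-0.045,0,0,0,0,0,-0.012,-0.05,0,0,0,0,0,-0.012,-0.05,0,0,0,0,0,-0.012,-0.05,0,0,0,0,0,-0.012,-0.05,0,0,0,0]'

```text
t: 6.52
position: [0.4792, -0.0658, 0.0795]
eef_rot: [[0.226, -0.974, 0.0], [-0.974, -0.226, 0.0], [-0.0, -0.0, -1.0]]
ft_force: [0.1, 0.7, -3.7]
opening: 0.0212
```

```bash
python3 - <<'E'
from h import *
im=snap("top"); sd=snap("side"); s=read_state(); print({k:np.round(s[k],4).tolist() for k in("t","position","eef_rot","ft_force","ft_torque","opening","joint_positions")})
S=sd["color"][170:265,210:350]; T=im["color"][170:250,245:325]
o=np.zeros((600,800,3),np.uint8); o[:480,:480]=cv2.resize(T,None,fx=6,fy=6,interpolation=cv2.INTER_CUBIC)
o2=cv2.resize(S,None,fx=5.7,fy=5.7,interpolation=cv2.INTER_CUBIC)
cv2.imwrite("pics/c4.png",o[:480,:480,::-1]); cv2.imwrite("pics/c5.png",o2[:,:,::-1])
E
```

```text
{'t': 6.6167, 'position': [0.4795, -0.066, 0.0799], 'eef_rot': [[0.2255, -0.9742, 0.0012], [-0.9742, -0.2255, -0.0], [0.0003, -0.0011, -1.0]], 'ft_force': [-0.0906, -0.249, -3.7161], 'ft_torque': [-0.058, 0.078, 0.0064], 'opening': 0.0207, 'joint_positions': [0.1243, 0.5077, -0.1208, 2.1069, 0.1158, 0.5318, -1.4245]}
```

View pics/c4.png

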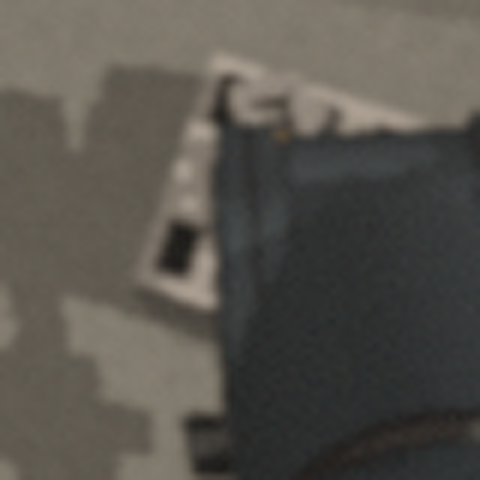

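View pics/c5.png

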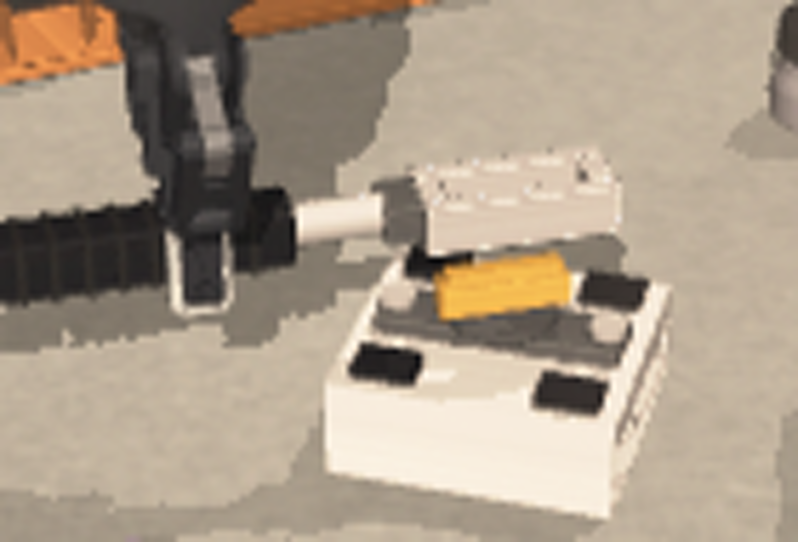

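View c4: the top camera is blocked by the arm. In c5 the head hovers above the bar, with its lower near edge from (430,252) to (618,230) in the crop and the bar's lower near edge from (440,319) to (571,302). Next I compare them by ray.

```bash
python3 - <<'E'
from h import *
sd=snap("side"); s=read_state()
R=np.array(s["eef_rot"]); y=-R[:2,0]; x=np.array([y[1],-y[0]]); hp=s["position"][:2]+.1157*x
print("expected head",hp,np.degrees(np.arctan2(x[1],x[0])))
f=5.7
def e(a,b,z,h,half):
    p=plane(sd,np.array([a,b])/f+[210,170],z)[:,:2]; d=p[1]-p[0]; L=np.hypot(*d); d/=L; n=np.array([-d[1],d[0]])
    print(h,"mid",p.mean(0)+half*n,"L",L,"heading",np.degrees(np.arctan2(d[1],d[0])))
e((430,252),(618,230),.0883,"head bottom",.016)
e((440,319),(571,302),.054,"bar bottom",.006)
I=sd["color"]; hsv=cv2.cvtColor(I,cv2.COLOR_RGB2HSV); m=cv2.inRange(hsv,(12,110,70),(32,255,255)); k=np.zeros_like(m);k[205:235,275:325]=m[205:235,275:325]
# lower edge fit of the bar, subpixel by threshold columns
hl=[]; 
for u in range(289,309):
    r=np.flatnonzero(k[:,u]); hl.append((u,r.max()+.5,r.min()-.5))
hl=np.array(hl); print(hl.T.tolist()); print("cols",np.flatnonzero(k.any(0))[[0,-1]])
for j,z,n in((1,.054,"low"),(2,.071,"top")):
    c=np.polyfit(hl[:,0],hl[:,j],1); p=plane(sd,[[287,np.polyval(c,287)],[310,np.polyval(c,310)]],z)[:,:2]; d=p[1]-p[0]; print(n,p,np.degrees(np.arctan2(d[1],d[0])))
# projected expected corners of the bar for candidates
for hd in(10,13,16):
    a=np.radians(hd); X=np.array([np.cos(a),np.sin(a),0]);Y=np.array([-X[1],X[0],0]); c=np.array([.592,-.04,0])
    print(hd,proj(sd,[c+sx*.025*X-.006*Y+[0,0,z] for sx,z in((-1,.054),(1,.054),(-1,.066),(1,.066))]).round(1).tolist())
E
```

```text
expected head [ 0.59217903 -0.04002536] 13.028787619502905
head bottom mid [ 0.59714589 -0.03865955] L 0.07100087578527704 heading 10.811947033653928
bar bottom mid [ 0.59291781 -0.04227055] L 0.05069598308693148 heading 11.687453723681656
[[289.0, 290.0, 291.0, 292.0, 293.0, 294.0, 295.0, 296.0, 297.0, 298.0, 299.0, 300.0, 301.0, 302.0, 303.0, 304.0, 305.0, 306.0, 307.0, 308.0], [225.5, 225.5, 225.5, 225.5, 225.5, 225.5, 224.5, 224.5, 224.5, 224.5, 224.5, 224.5, 224.5, 223.5, 223.5, 223.5, 223.5, 223.5, 223.5, 223.5], [215.5, 215.5, 215.5, 215.5, 215.5, 215.5, 215.5, 215.5, 214.5, 214.5, 214.5, 214.5, 214.5, 214.5, 214.5, 214.5, 213.5, 213.5, 213.5, 214.5]]
cols [286 309]
low [[ 0.56890102 -0.05326242]
 [ 0.61859349 -0.04282035]] 11.867126007210556
top [[ 0.56929897 -0.04037548]
 [ 0.61893838 -0.03197072]] 9.60996811617996
10 [[286.7, 225.2], [309.5, 222.6], [286.7, 220.4], [309.7, 217.9]]
13 [[287.0, 225.5], [309.5, 222.3], [287.0, 220.8], [309.6, 217.6]]
16 [[287.3, 225.8], [309.4, 222.0], [287.3, 221.0], [309.6, 217.2]]
```

```bash
python3 - <<'E'
from h import *
sd=snap("side"); a=np.radians(13.03); X=np.array([np.cos(a),np.sin(a),0]);Y=np.array([-X[1],X[0],0]); c=np.array([.5922,-.0400,0])
P=[c+sx*.037*X+sy*.016*Y+[0,0,z] for sx,sy,z in((-1,-1,.0883),(1,-1,.0883),(-1,-1,.1083),(1,-1,.1083),(-1,1,.1083),(1,1,.1083))]
q=proj(sd,P); print(q.round(1).tolist())
I=sd["color"][180:235,262:330].copy(); f=11; o=cv2.resize(I,None,fx=f,fy=f,interpolation=cv2.INTER_NEAREST)[:,:,::-1].copy()
B=[[.592,-.0405]]; b=np.radians(11.5); X=np.array([np.cos(b),np.sin(b),0]);Y=np.array([-X[1],X[0],0]); c=np.array([.592,-.041,0])
r=proj(sd,[c+sx*.025*X-.006*Y+[0,0,z] for sx,z in((-1,.054),(1,.054),(-1,.066),(1,.066))])
for k,col in((q,(0,0,255)),(r,(255,0,0))):
    for p in k: cv2.circle(o,tuple(int(v) for v in ((p-[262,180]+.5)*f)),3,col,-1)
cv2.imwrite("pics/c6.png",o)
E
```

```text
[[282.8, 215.0], [316.9, 210.3], [282.8, 206.7], [317.2, 202.1], [279.0, 199.2], [312.6, 194.7]]
```

View pics/c6.png

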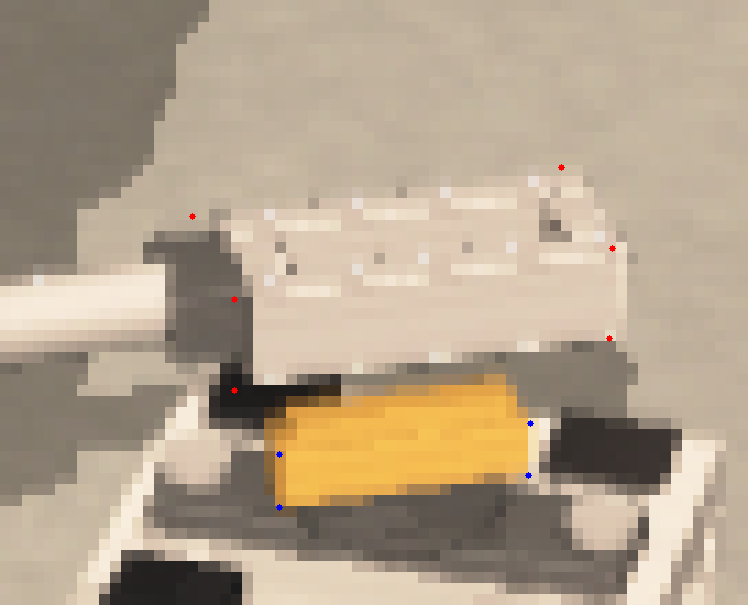

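c6: the head (near face 252–626) sits about 3 mm too far in +x of where I expected it (234–611). The bar matches (0.592,-0.041) at about 11.7°. I'll shift -2.5 mm in x, turn -1°, and descend with force checks.

Request:
jog_arm --steps '[-0.0025,0.001,0,0,0,-1,0,-0.0025,0.001,-0.008,0,0,-1,0,-0.0025,0.001,-0.014,0,0,-1,0,-0.0025,0.001,-0.016,0,0,-1,0,-0.0025,0.001,-0.018,0,0,-1,0,-0.0025,0.001,-0.018,0,0,-1,0]'

```text
t: 7.22
position: [0.4763, -0.0653, 0.0607]
eef_rot: [[0.208, -0.978, -0.001], [-0.978, -0.208, 0.0], [-0.0, 0.001, -1.0]]
ft_force: [0.1, -0.3, -4.2]
opening: 0.0209
```

Request:
jog_arm --steps '[0,0,-0.002,0,0,0,0,0,0,-0.004,0,0,0,0,0,0,-0.004,0,0,0,0]'

```text
t: 7.47
position: [0.4764, -0.0653, 0.057]
eef_rot: [[0.208, -0.978, -0.0], [-0.978, -0.208, 0.0], [-0.0, 0.0, -1.0]]
ft_force: [0.1, 0.2, -3.5]
opening: 0.021
```

Request:
jog_arm --steps '[0,0,-0.001,0,0,0,0,0,0,-0.002,0,0,0,0,0,0,-0.003,0,0,0,0,0,0,-0.003,0,0,0,0]'

```text
t: 7.8
position: [0.4765, -0.0653, 0.0542]
eef_rot: [[0.208, -0.978, -0.0], [-0.978, -0.208, 0.0], [-0.0, 0.0, -1.0]]
ft_force: [-0.0, 0.7, -3.4]
opening: 0.0209
```

Request:
jog_arm --steps '[0,0,-0.002,0,0,0,0,0,0,-0.004,0,0,0,0,0,0,-0.004,0,0,0,0]'

```text
t: 8.05
position: [0.4763, -0.0653, 0.0499]
eef_rot: [[0.208, -0.978, -0.0], [-0.978, -0.208, 0.0], [-0.0, 0.0, -1.0]]
ft_force: [0.3, -0.2, -3.9]
opening: 0.0208
```

Request:
jog_arm --steps '[0,0,-0.001,0,0,0,0,0,0,-0.002,0,0,0,0,0,0,-0.003,0,0,0,0,0,0,-0.003,0,0,0,0]'

```text
t: 8.38
position: [0.4765, -0.0653, 0.0471]
eef_rot: [[0.208, -0.978, -0.0], [-0.978, -0.208, 0.0], [-0.0, 0.0, -1.0]]
ft_force: [0.9, 0.2, -4.7]
opening: 0.021
```

Request:
jog_arm --steps '[0,0,-0.001,0,0,0,0,0,0,-0.0015,0,0,0,0,0,0,-0.0015,0,0,0,0,0,0,-0.0015,0,0,0,0]'

```text
t: 8.72
position: [0.4765, -0.0653, 0.0458]
eef_rot: [[0.208, -0.978, 0.0], [-0.978, -0.208, 0.0], [-0.0, -0.0, -1.0]]
ft_force: [0.8, -0.1, -3.6]
opening: 0.0211
```

Request:
jog_arm --steps '[0,0,-0.0005,0,0,0,0,0,0,-0.0008,0,0,0,0,0,0,-0.0008,0,0,0,0,0,0,-0.0008,0,0,0,0]'

```text
t: 9.05
position: [0.4765, -0.0653, 0.0451]
eef_rot: [[0.208, -0.978, 0.0], [-0.978, -0.208, -0.0], [0.0, -0.0, -1.0]]
ft_force: [-0.6, 0.6, -2.2]
opening: 0.0209
```

```bash
cat > t.py <<'E'
from h import *
s=read_state(); R=np.array(s["eef_rot"]); C=np.array([.592,-.041]); p=s["position"][:2]; d=C-p
f=np.array(s["ft_force"]); h=np.degrees(np.arctan2(-R[0,0],-(R[1,0]))) ; x=np.array([-R[1,0],R[0,0]]); y=np.array([-x[1],x[0]])
print("t %.2f z %.4f heading %.2f posang %.2f r %.4f lateral %.2f along %.2f fz %.2f tz %.3f"%(s["t"],s["position"][2],np.degrees(np.arctan2(x[1],x[0])),np.degrees(np.arctan2(d[1],d[0])),np.hypot(*d),f[:2]@y,f[:2]@x,f[2],s["ft_torque"][2]), "T@C %.2f"%(s["ft_torque"][2]-np.cross(d,f[:2])), "j7 %.2f"%s["joint_positions"][6])
E
python3 -W ignore t.py; python3 - <<'E'
import numpy as np
a0=np.radians(11.9);r=.118
for k in(1,2,3,5,10,15,20,25,30,35,40,45,50,55):
    a=a0-np.radians(k); print(k,np.round(-r*np.array([np.cos(a)-np.cos(a0),np.sin(a)-np.sin(a0)])*1e3,1))
E
```

```text
t 9.05 z 0.0451 heading 12.01 posang 11.89 r 0.1180 lateral 0.70 along -0.44 fz -2.15 tz 0.041 T@C -0.04 j7 -1.45
1 [-0.4  2. ]
2 [-0.8  4. ]
3 [-1.1  6.1]
5 [-1.7 10.2]
10 [-2.5 20.4]
15 [-2.4 30.7]
20 [-1.4 41. ]
25 [ 0.5 51.1]
30 [ 3.3 61. ]
35 [ 6.9 70.6]
40 [11.4 79.9]
45 [16.6 88.8]
50 [22.6 97.1]
55 [ 29.3 105. ]
```

Request:
jog_arm --steps '[-0.0004,0.002,0,0,0,-1,0,-0.0008,0.004,0,0,0,-2,0,-0.0011,0.0061,0,0,0,-3,0,-0.0014,0.0081,0,0,0,-4,0,-0.0017,0.0102,0,0,0,-5,0,-0.0017,0.0102,0,0,0,-5,0]'

```text
t: 9.55
position: [0.4748, -0.0545, 0.045]
eef_rot: [[0.121, -0.993, 0.0], [-0.993, -0.121, 0.0], [-0.0, -0.0, -1.0]]
ft_force: [-1.9, 0.2, -1.5]
opening: 0.0208
```

```bash
python3 -W ignore t.py
```

```text
t 9.55 z 0.0450 heading 6.96 posang 6.58 r 0.1180 lateral 0.39 along -1.88 fz -1.53 tz 0.186 T@C 0.14 j7 -1.53
```

Request:
jog_arm --steps '[-0.0002,0.002,0,0,0,-1,0,-0.0004,0.0041,0,0,0,-2,0,-0.0006,0.0061,0,0,0,-3,0,-0.0007,0.0082,0,0,0,-4,0,-0.0008,0.0102,0,0,0,-5,0,-0.0008,0.0102,0,0,0,-5,0]'

```text
t: 10.05
position: [0.4739, -0.0443, 0.045]
eef_rot: [[0.034, -0.999, -0.0], [-0.999, -0.034, 0.0], [-0.0, 0.0, -1.0]]
ft_force: [-1.2, 2.2, -1.5]
opening: 0.0205
```

```bash
python3 -W ignore t.py
```

```text
t 10.05 z 0.0450 heading 1.94 posang 1.60 r 0.1181 lateral 2.21 along -1.10 fz -1.47 tz 0.295 T@C 0.03 j7 -1.60
```

Request:
jog_arm --steps '[0,0.002,0,0,0,-1,0,0,0.0041,0,0,0,-2,0,0,0.0062,0,0,0,-3,0,0.0001,0.0082,0,0,0,-4,0,0.0001,0.0103,0,0,0,-5,0,0.0001,0.0103,0,0,0,-5,0,0.0001,0.0103,0,0,0,-5,0]'

```text
t: 10.63
position: [0.474, -0.0343, 0.045]
eef_rot: [[-0.052, -0.999, -0.0], [-0.999, 0.052, 0.0], [-0.0, 0.0, -1.0]]
ft_force: [-1.4, 4.5, -1.2]
opening: 0.0209
```

```bash
python3 -W ignore t.py; python3 - <<'E'
from h import *
F=[];T=[]
for i in range(6):
    sd=snap("side"); s=read_state(); F.append(s["ft_force"]);T.append(s["ft_torque"])
print(np.mean(F,0).round(2),np.std(F,0).round(2),np.mean(T,0).round(3),np.std(T,0).round(3))
o=cv2.resize(sd["color"][180:250,250:330],None,fx=8,fy=8,interpolation=cv2.INTER_NEAREST); cv2.imwrite("pics/c7.png",o[:,:,::-1])
E
```

```text
t 10.63 z 0.0450 heading -2.97 posang -3.23 r 0.1181 lateral 4.45 along -1.68 fz -1.21 tz 0.524 T@C -0.00 j7 -1.68
[-2.46  3.73 -0.87] [0.74 0.46 0.7 ] [0.897 0.262 0.569] [0.041 0.024 0.019]
```

View pics/c7.png

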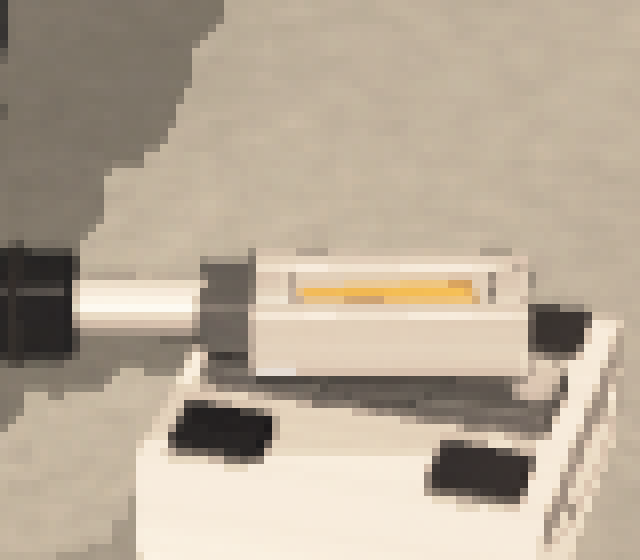

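c7: the head is down over the bar, with brass visible in the slot at (300–475, 290) in the crop and lying nearly along it. The nut is turning, with a side force of about 4 N, so I'll shift the centre +1.5 mm in y.

Request:
jog_arm --steps '[0.0001,0.0026,0,0,0,-1,0,0.0003,0.0051,0,0,0,-2,0,0.0005,0.0077,0,0,0,-3,0,0.0008,0.0097,0,0,0,-4,0,0.0008,0.0097,0,0,0,-4,0,0.0008,0.0097,0,0,0,-4,0]'

```text
t: 11.43
position: [0.4749, -0.0252, 0.045]
eef_rot: [[-0.123, -0.992, 0.0], [-0.992, 0.123, -0.0], [0.0, -0.0, -1.0]]
ft_force: [-2.8, 0.1, -1.1]
opening: 0.0212
```

```bash
cat >> t.py <<'E'
F=[];T=[]
for i in range(4):
    snap("side"); s=read_state(); F.append(s["ft_force"]);T.append(s["ft_torque"])
f=np.mean(F,0);tz=np.mean(T,0)[2]
print("mean lat %.2f along %.2f fz %.2f tz %.3f T@C %.3f"%(f[:2]@y,f[:2]@x,f[2],tz,tz-np.cross(d,f[:2])))
E
python3 -W ignore t.py
```

```text
t 11.43 z 0.0450 heading -7.04 posang -7.71 r 0.1181 lateral -0.20 along -2.77 fz -1.13 tz 0.043 T@C 0.07 j7 -1.74
mean lat -0.23 along -2.26 fz -0.94 tz 0.003 T@C 0.034
```

Request:
jog_arm --steps '[0.0003,0.002,0,0,0,-1,0,0.0006,0.0041,0,0,0,-2,0,0.0006,0.0041,0,0,0,-2,0]'

```text
t: 11.88
position: [0.4756, -0.0206, 0.045]
eef_rot: [[-0.158, -0.987, -0.0], [-0.987, 0.158, 0.0], [-0.0, 0.0, -1.0]]
ft_force: [-2.8, -0.3, -1.0]
opening: 0.0208
```

```bash
python3 -W ignore t.py
```

```text
t 11.88 z 0.0450 heading -9.11 posang -9.94 r 0.1182 lateral -0.72 along -2.69 fz -1.02 tz -0.093 T@C -0.00 j7 -1.77
mean lat -1.34 along -2.40 fz -0.80 tz -0.065 T@C 0.098
```

Request:
jog_arm --steps '[0.0004,0.002,0,0,0,-1,0,0.0008,0.004,0,0,0,-2,0,0.0008,0.004,0,0,0,-2,0]'

```text
t: 12.33
position: [0.4763, -0.0165, 0.045]
eef_rot: [[-0.192, -0.981, -0.0], [-0.981, 0.192, 0.0], [-0.0, 0.0, -1.0]]
ft_force: [-2.3, -2.4, -0.7]
opening: 0.021
```

```bash
python3 -W ignore t.py
```

```text
t 12.33 z 0.0450 heading -11.09 posang -11.98 r 0.1183 lateral -2.83 along -1.79 fz -0.75 tz -0.102 T@C 0.24 j7 -1.80
mean lat -1.59 along -2.28 fz -0.93 tz -0.082 T@C 0.110
```

Request:
jog_arm --steps '[0.0004,0.002,0,0,0,-1,0,0.0009,0.004,0,0,0,-2,0,0.0009,0.004,0,0,0,-2,0]'

```text
t: 12.78
position: [0.4772, -0.0124, 0.0449]
eef_rot: [[-0.226, -0.974, -0.0], [-0.974, 0.226, 0.0], [-0.0, 0.0, -1.0]]
ft_force: [-2.5, -1.3, -1.0]
opening: 0.0208
```

```bash
python3 -W ignore t.py
```

```text
t 12.78 z 0.0449 heading -13.09 posang -13.98 r 0.1183 lateral -1.83 along -2.13 fz -1.01 tz -0.115 T@C 0.11 j7 -1.83
mean lat -1.37 along -3.05 fz -0.35 tz -0.077 T@C 0.091
```

Request:
jog_arm --steps '[0.0005,0.002,0,0,0,-1,0,0.001,0.004,0,0,0,-2,0,0.001,0.004,0,0,0,-2,0]'

```text
t: 13.23
position: [0.4783, -0.0084, 0.045]
eef_rot: [[-0.26, -0.966, -0.0], [-0.966, 0.26, 0.0], [-0.0, 0.0, -1.0]]
ft_force: [-3.5, -1.9, -1.1]
opening: 0.0208
```

```bash
python3 -W ignore t.py
```

```text
t 13.23 z 0.0450 heading -15.08 posang -16.01 r 0.1183 lateral -2.75 along -2.89 fz -1.07 tz -0.096 T@C 0.24 j7 -1.86
mean lat -1.37 along -2.76 fz -1.17 tz -0.100 T@C 0.068
```

Request:
jog_arm --steps '[0.0004,0.0015,0,0,0,-0.75,0,0.0008,0.003,0,0,0,-1.5,0,0.0008,0.003,0,0,0,-1.5,0]'

```text
t: 13.68
position: [0.479, -0.0061, 0.0449]
eef_rot: [[-0.285, -0.959, -0.0], [-0.959, 0.285, -0.001], [0.001, 0.0, -1.0]]
ft_force: [-3.4, -4.0, 0.2]
opening: 0.021
```

Request:
jog_arm --steps '[0.0004,0.0015,0,0,0,-0.75,0,0.0009,0.003,0,0,0,-1.5,0,0.0009,0.003,0,0,0,-1.5,0]'

```text
t: 13.93
position: [0.4799, -0.0029, 0.045]
eef_rot: [[-0.31, -0.951, -0.0], [-0.951, 0.31, -0.0], [0.0, 0.0, -1.0]]
ft_force: [-3.2, -4.2, -0.9]
opening: 0.0211
```

```bash
python3 -W ignore t.py
```

```text
t 13.93 z 0.0450 heading -18.06 posang -18.77 r 0.1184 lateral -5.03 along -1.75 fz -0.93 tz 0.376 T@C 0.97 j7 -1.90
mean lat -5.18 along -2.06 fz -1.07 tz 0.468 T@C 1.084
```

Torque has risen from about 0.1 to about 1.08 N m, so the nut is tight. I'll go on in fine steps.

Request:
jog_arm --steps '[0.0003,0.001,0,0,0,-0.5,0,0.0006,0.002,0,0,0,-1,0,0.0006,0.002,0,0,0,-1,0]'

```text
t: 14.38
position: [0.4806, -0.0008, 0.045]
eef_rot: [[-0.326, -0.945, 0.0], [-0.945, 0.326, -0.0], [0.0, -0.0, -1.0]]
ft_force: [-1.7, -4.1, -1.2]
opening: 0.021
```

```bash
python3 -W ignore t.py
```

```text
t 14.38 z 0.0450 heading -19.05 posang -19.85 r 0.1185 lateral -4.45 along -0.24 fz -1.24 tz 0.262 T@C 0.79 j7 -1.91
mean lat -4.75 along -1.19 fz -1.31 tz 0.345 T@C 0.910
```

Torque has fallen 1.08→0.91, so it has broken over. A final 0.4° gives some margin, and then I back off.

Request:
jog_arm --steps '[0.0002,0.0008,0,0,0,-0.4,0,0.0002,0.0008,0,0,0,-0.4,0]'

```text
t: 14.75
position: [0.4809, 0.0, 0.045]
eef_rot: [[-0.333, -0.943, 0.0], [-0.943, 0.333, -0.0], [-0.0, -0.0, -1.0]]
ft_force: [-2.3, -4.1, -0.7]
opening: 0.0212
```

```bash
python3 -W ignore t.py
```

```text
t 14.75 z 0.0450 heading -19.44 posang -20.26 r 0.1185 lateral -4.64 along -0.83 fz -0.73 tz 0.252 T@C 0.80 j7 -1.92
mean lat -4.72 along -0.86 fz -1.00 tz 0.269 T@C 0.829
```

Request:
jog_arm --steps '[-0.0007,-0.0019,0,0,0,1,0,-0.0013,-0.0039,0,0,0,2,0,-0.0019,-0.0058,0,0,0,3,0,-0.0025,-0.0078,0,0,0,4,0,-0.0031,-0.0098,0,0,0,5,0,-0.0036,-0.0118,0,0,0,6,0,-0.0041,-0.0137,0,0,0,7,0,-0.0041,-0.0137,0,0,0,7,0]'

```text
t: 15.62
position: [0.4771, -0.0137, 0.0451]
eef_rot: [[-0.213, -0.977, 0.001], [-0.977, 0.213, 0.0], [-0.001, -0.001, -1.0]]
ft_force: [0.6, 0.3, -2.2]
opening: 0.021
```

```bash
python3 -W ignore t.py
```

```text
t 15.62 z 0.0451 heading -12.30 posang -13.39 r 0.1181 lateral 0.45 along 0.50 fz -2.24 tz -0.014 T@C -0.07 j7 -1.82
mean lat -0.08 along 0.32 fz -2.43 tz -0.038 T@C -0.030
```

Request:
jog_arm --steps '[0,0,0.001,0,0,0,0,0,0,0.002,0,0,0,0,0,0,0.003,0,0,0,0,0,0,0.003,0,0,0,0]'

```text
t: 16.15
position: [0.4764, -0.0136, 0.0481]
eef_rot: [[-0.214, -0.977, -0.0], [-0.977, 0.214, 0.0], [0.0, 0.0, -1.0]]
ft_force: [0.2, -0.2, -3.5]
opening: 0.021
```

Request:
jog_arm --steps '[0,0,0.005,0,0,0,0,0,0,0.01,0,0,0,0,0,0,0.016,0,0,0,0,0,0,0.03,0,0,0,0,0,0,0.05,0,0,0,0,0,0,0.075,0,0,0,0,0,0,0.082,0,0,0,0,0,0,0.082,0,0,0,0]'

```text
t: 16.82
position: [0.4779, -0.0137, 0.132]
eef_rot: [[-0.215, -0.977, 0.004], [-0.977, 0.215, 0.0], [-0.001, -0.004, -1.0]]
ft_force: [0.2, 0.1, -4.4]
opening: 0.0205
```

Request:
jog_arm --steps '[0,0.02,0,0,0,3,0,0.001,0.05,0,0,0,7,0,0.001,0.085,0,0,0,12,0,0,0.12,0,0,0,17,0,-0.001,0.155,0,0,0,21,0,-0.002,0.19,0,0,0,25,0,-0.003,0.225,0,0,0,28,0,-0.004,0.26,0,0,0,31,0,-0.005,0.295,0,0,0,33,0,-0.006,0.32,0,0,0,33,0]'

```text
t: 17.65
position: [0.4693, 0.3098, 0.1286]
eef_rot: [[0.356, -0.934, -0.002], [-0.934, -0.356, 0.001], [-0.001, 0.001, -1.0]]
ft_force: [0.9, -0.1, -4.3]
opening: 0.021
```

Request:
jog_arm --steps '[0,0.0096,0,0,0,0,0,0,0.0096,0,0,0,0,0,0,0.0096,0,0,0,0,0,0,0.0096,0,0,0,0,0]'

```text
t: 17.98
position: [0.4705, 0.314, 0.1291]
eef_rot: [[0.351, -0.937, -0.001], [-0.937, -0.351, -0.002], [0.001, 0.002, -1.0]]
ft_force: [-0.5, 0.1, -3.5]
opening: 0.021
```

```bash
python3 - <<'E'
from h import *
sd=snap("side"); s=read_state(); print({k:np.round(s[k],4).tolist() for k in("t","position","eef_rot","ft_force","opening")})
cv2.imwrite("pics/c8.png",cv2.resize(sd["color"][90:250,190:340],None,fx=4,fy=3.75)[:,:,::-1])
E
```

```text
{'t': 18.0333, 'position': [0.4708, 0.3139, 0.1294], 'eef_rot': [[0.3501, -0.9367, -0.0007], [-0.9367, -0.3501, -0.0016], [0.0012, 0.0012, -1.0]], 'ft_force': [0.9514, -0.381, -3.1569], 'opening': 0.0209}
```

View pics/c8.png

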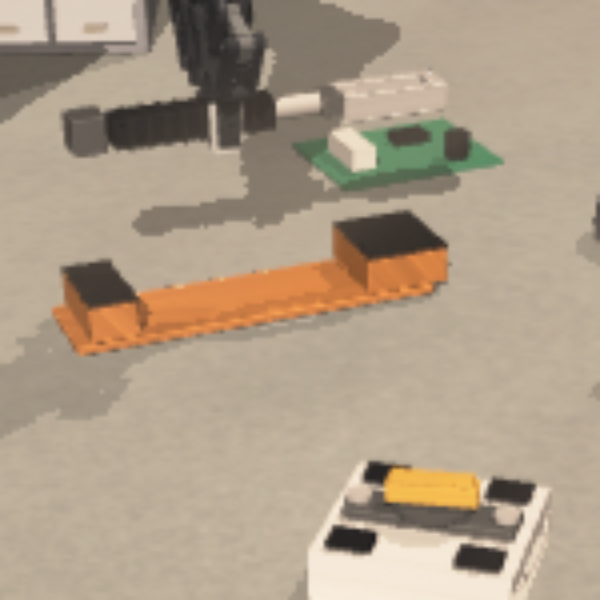

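c8: wrench is level and straight above the empty rest, and the nut has turned. I'll lower it.

Request:
jog_arm --steps '[-0.0005,0.002,-0.03,0,0,0,0,-0.0005,0.002,-0.06,0,0,0,0,-0.0005,0.002,-0.08,0,0,0,0,-0.0005,0.002,-0.09,0,0,0,0,-0.0005,0.002,-0.094,0,0,0,0,-0.0005,0.002,-0.096,0,0,0,0,-0.0005,0.002,-0.098,0,0,0,0,-0.0005,0.002,-0.098,0,0,0,0,-0.0005,0.002,-0.098,0,0,0,0]'

```text
t: 18.78
position: [0.4707, 0.3182, 0.033]
eef_rot: [[0.352, -0.936, 0.001], [-0.936, -0.352, 0.001], [-0.0, -0.002, -1.0]]
ft_force: [0.3, -0.3, -3.7]
opening: 0.0206
```

Request:
jog_arm --steps '[0,0,-0.0005,0,0,0,0,0,0,-0.001,0,0,0,0,0,0,-0.0014,0,0,0,0,0,0,-0.0014,0,0,0,0]'

```text
t: 19.12
position: [0.4701, 0.3179, 0.0307]
eef_rot: [[0.352, -0.936, 0.0], [-0.936, -0.352, 0.0], [-0.0, -0.0, -1.0]]
ft_force: [0.5, -0.1, -4.8]
opening: 0.0207
```

Request:
jog_arm --steps '[0,-0.001,-0.0005,0,0,0,0,0,-0.002,-0.001,0,0,0,0,0,-0.002,-0.0012,0,0,0,0,0,-0.002,-0.0012,0,0,0,0]'

```text
t: 19.45
position: [0.4701, 0.316, 0.0296]
eef_rot: [[0.352, -0.936, 0.0], [-0.936, -0.352, 0.0], [-0.0, -0.0, -1.0]]
ft_force: [-1.6, 0.0, 0.7]
opening: 0.0211
```

Now it rests on the pads (fz from -4.8 to +0.7). I'll open slowly and retreat upwards.

Request:
jog_arm --steps '[0,0,0,0,0,0,0.3,0,0,0,0,0,0,0.5,0,0,0,0,0,0,0.7,0,0,0,0,0,0,0.9,0,0,0,0,0,0,0.9,0,0,0,0,0,0,0.9,0,0,0,0,0,0,0.9]'

```text
t: 20.03
position: [0.4701, 0.3159, 0.0294]
eef_rot: [[0.352, -0.936, 0.0], [-0.936, -0.352, 0.0], [-0.0, -0.0, -1.0]]
ft_force: [-0.2, -0.1, -0.2]
opening: 0.0772
```

Request:
jog_arm --steps '[0,0,0.015,0,0,0,0.9,0,0,0.035,0,0,0,0.9,0,0,0.07,0,0,0,0.9,0,0,0.11,0,0,0,0.9,0,0,0.15,0,0,0,0.9,0,-0.04,0.17,0,0,0,0.9,0,-0.08,0.17,0,0,0,0.9,0,-0.12,0.17,0,0,0,0.9,0,-0.16,0.17,0,0,0,0.9,0,-0.2,0.17,0,0,0,0.9]'

```text
t: 20.87
position: [0.4697, 0.1141, 0.1997]
eef_rot: [[0.352, -0.936, 0.001], [-0.936, -0.352, 0.0], [0.0, -0.001, -1.0]]
ft_force: [2.6, -0.4, 0.1]
opening: 0.0767
```

Request:
jog_arm --steps '[0,-0.04,0,0,0,0,0.9,0,-0.08,0,0,0,0,0.9,0,-0.1,0,0,0,0,0.9,0,-0.1,0,0,0,0,0.9,0,-0.1,0,0,0,0,0.9]'

```text
t: 21.28
position: [0.47, 0.0148, 0.1995]
eef_rot: [[0.349, -0.937, 0.0], [-0.937, -0.349, -0.0], [0.0, -0.0, -1.0]]
ft_force: [-0.3, -0.1, -0.2]
opening: 0.0768
```

```bash
python3 - <<'E'
from h import *
im=snap("top");sd=snap("side"); print(read_state()["t"],read_state()["opening"])
o=np.zeros((480,780,3),np.uint8); o[:,:360]=cv2.resize(im["color"][180:300,110:200],None,fx=4,fy=4); o[:420,360:]=cv2.resize(sd["color"][125:265,190:330],None,fx=3,fy=3)
cv2.imwrite("pics/c9.png",o[:,:,::-1])
E
```

```text
21.3833 0.07695923089230976
```

View pics/c9.png

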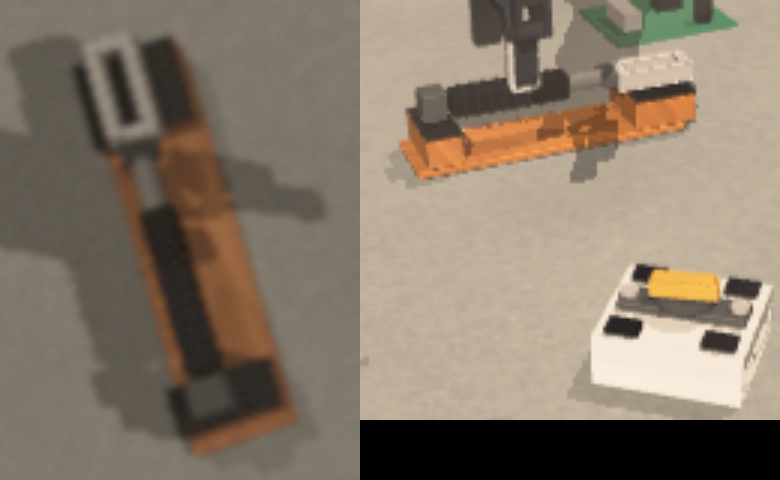

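c9: the wrench lies straight on both pads just as it did at the start, and the gripper is clear of it.

```bash
python3 -c "
from workcell import *
print(finish_job())"
```

```text
the job is handed in; nothing more can be done
None
```

The job is handed in at about 21 s. `finish_job` gives no verdict, so the result rests on my own checks:

- **Seating:** I set the head over the nut with no sign of jamming. The camera showed the brass bar inside the slot, and the estimated head height matched the seat to about 1 mm.
- **Click:** I turned clockwise about 31°. The torque about the nut rose from about 0.1 to 1.08 N m, then fell to 0.91 and 0.83 as I went on 1.4° more. I took that fall as the break-over. I estimate the handle was about 0.05 rad out of line, and at most about 0.077 against the 0.11 limit. That angle is worked out from the torque and wrist heading; I did not measure it in a picture.
- **Return:** I backed off, lifted the wrench clear and lowered it until the pads took its weight, then let go. The last pictures show it straight, on both pads, within a few millimetres of where it lay, and the gripper clear.
- **Disagreements:**
  - The two cameras differed by about 3 mm on the head position and by up to 6° on the nut heading. I used a value in between, and the slot fitted.
  - A side force of about 4 N built up early in the turn. Shifting the turning centre 1.5 mm relieved it.
- **Not checked:** I did not look again at the spool, dish and jar at the end. The wrench and gripper did not go near them.

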